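# Screw a brass hose elbow into a clamped fitting and nip it up

## Robot

A 6-joint arm with a two-finger parallel gripper is mounted at the origin on the work surface. World frame = base frame: x ahead of the robot, y to its left, z up, the work surface at z = 0. Lengths are in m, angles in rad, forces in N, time in s.
With the tool pointing down it reaches from about 0.3 to 0.775 m from the base axis. Payload 14.6 kg.
Tool frame: the origin (TCP) lies midway between the tips of the shut fingers; the grasp point (between the pads) lies 19 mm behind it; z points along the fingers, y is the line along which they close (so a half turn about z gives the same grasp; the last joint's range is limited). The gripper opens to 94 mm and grips with 3 to 60 N. Pads are 16 mm wide; open, the fingers measure 119 mm over their backs; the gripper's body (75 mm by 177 mm) begins 78 mm behind the grasp point.
Start: joints at [-1.182, 0.3, 1.521, -0, 1.321, -0.067], TCP at [0.242, -0.494, 0.178] pointing down, gripper open.
Joint ranges: [-3.03, 3.03], [-0.79, 2.21], [0.23, 2.52], [-1.04, 4.18], [0, 3.07], [-2.55, 2.55]. Speed limits (rad/s): [2.22, 2.22, 2.57, 3.14, 3.14, 3.14].

## Interface

Orientations are given as [roll, pitch, yaw] about the fixed x, y, z axes, in that order (R = Rz(yaw) Ry(pitch) Rx(roll)).
In Python, from station import telemetry, optics, ctrl gives the robot as it stands.
- The arm moves only by the tool carry_out, never from a script. Its argument "plan" is a list that holds one entry, the list of rows, each a list of 7 numbers: the shift along the tool's x, y, z in mm, then the turn, a rotation vector about the tool's x, y, z in rad, then the finger opening in mm, from 0 to 94. A call has 1 to 20 rows; each row shifts and turns the commanded pose from where the row before left it, along the tool's axes as they then stand; what a row does not reach is not made up. A row lasts 1/12 s, in which the tool goes at most 41.7 mm and 7.16 degrees, less where a joint would pass 70% of its speed; a pose out of reach is approached as far as the arm can. A call with a gripper value outside its range is refused whole. The fingers move at their own pace and stop on an object; "squeeze" is the grip in N (left out, the last holds). Time passes only in rows, so rows that do not move let the fingers close. It gives the time, the measured TCP pose, the force, the opening and the grip force at its end, in the units of the state.
- telemetry.get_obs(): the state, without advancing time (a new reading comes with each control period).
- optics.camera(name): name is "scene" or "top"; returns a dict with "pixels" (420x560x3 uint8, red, green, blue), "intrinsics" (3x3 intrinsics, pixels), "origin" and "rotation" of the camera in the world. Camera axes: x right, y down, z forward; pixel columns grow to the right and rows downward; lengths in m; the calibration is good to about 2 mm. A picture is of the moment at which its call begins. There is no depth.
- ctrl.hand_in(): hands the job in; it is judged then, once.
The state is a dict: "time_s": time; "qpos": joint angles; "joint_vel": joint speeds; "tau": joint torques, N m; "ee_pos": TCP position; "eef_rot": TCP orientation; "force": force on the tool from outside, world axes, zero at the start; "moment": the same for the moment, N m; "grip_width": finger opening in m; "grip_force": force on a finger pad.
Only numpy, scipy, OpenCV 4.12 (cv2) and the standard library are available. Lean on these libraries where they do the work, as an engineer would, in place of code of your own. Each camera call takes 0.05 s, during which the arm holds its last target. There are 200 camera calls.

## Task

Pick up the brass hose elbow, lower its spigot into the round brass fitting clamped in the vise so that its two lugs drop through the two slots, and screw it in clockwise (seen from above). When you feel the rubber seal at the bottom begin to push back, turn it about a twelfth of a turn (30 degrees) more, stop there and let go; do not overtighten or force it, and leave the jar, the steel nipple and the wrench alone.

Things in the scene. Friction and masses are not known exactly. Their poses are not given: they have to be found in the camera images.
- elbow_grip (a point): Loose brass hose elbow, about 0.3 kg, standing upright on its spigot. This point is the centre of its 34 mm cube-shaped body, 59 mm above the spigot's tip; z is up, x points along the 18 mm thick hose tail that leaves the body 34 mm long to +x; a low plug (22 mm across, 6 mm proud) is on the -x face. The +y and -y faces are bare flats to grip, 34 mm apart; white stripes on top run along y.
- elbow_tip (a point): Centre of the lower end of the elbow's spigot (28 mm diameter, 42 mm long below the cube), same axes as elbow_grip. Two round lugs, 6 mm thick, stick out of the spigot to +y and -y (right below the two gripping flats and the white stripes), 39 mm over both ends, their centre line 6 mm above the tip.
- vise: Blue machine vise fixed to the bench, 230 mm long along its x, 52 mm high at the jaws. Origin at the centre of its underside, z up.
- socket: The brass female fitting clamped in the vise, fixed: 50 mm outside diameter, 57 mm tall, the top 27 mm above the jaws. Origin at the centre of its underside, z up. Friction holds the elbow at the angle where it is left in it. While the elbow is held within its play in the thread, neither on floor nor roof, the seal's push is felt as an upward force on the hand; against the roof the thread carries it.
- socket_mouth (a point): Centre of the fitting's mouth, in the plane of its flat top; z up along the bore, which is 30.6 mm wide. Two lug slots about 9 mm wide, open at the top, lie at +y and -y, marked white on the rim; the elbow may go in either way round. With the lugs lowered through the slots the tip stops 15.5 mm below the mouth, on the floor of the thread.
- thread (a point): Start of the thread, on the bore's axis 5 mm below the mouth, at its roof's height. Two-start, 7 mm down per radian clockwise from above (44 mm per turn), 1.5 mm of up-and-down play. The roof starts 20 degrees after the slot's middle; a lug touching it there has the tip 14 mm below the mouth. The thread ends about 150 degrees after the slot.
- seal_zone (a point): On the bore's axis 20 mm below the mouth. Hereabouts (from 5 mm above to 6 mm below; it varies and is hard to see) lies a springy rubber seal, 3 N per mm. The tip first meets it with the lugs 35 to 112 degrees past the slots; 30 degrees beyond first touch, lugs against the roof, it presses 11 N; over 22 N ruins it.
- jar_mid (a point): Centre of a jar with a red cap, 60 mm diameter, 70 mm tall, standing on the bench; a bystander.
- nipple_mid (a point): Centre of a loose straight steel nipple, 38 mm across its collar, 54 mm tall, standing on the bench; a bystander.
- wrench_grip (a point): Handle of a steel wrench lying on the bench; a bystander.
Not all that is in view belongs to the job. What is shaped like the part that bears elbow_grip but green is not meant.

How it is judged:
On the way, in this order (a step that is already met when the one before it is completed fails the run):
1. the elbow's spigot is in the fitting's bore with both lugs through the slots (z of elbow_tip in the frame of socket_mouth below -0.012 m and horizontal distance between elbow_tip and socket_mouth below 0.004 m), for 0.1 s.
2. the elbow has been screwed down onto the seal (contact force between seal_c0 and elbow above 3 N and horizontal distance between elbow_tip and socket_mouth below 0.004 m), for 0.1 s.
At the end, for the whole second after the job is handed in: The elbow is left standing upright (within 0.1 rad) in the fitting, centred within 4 mm, at rest, its tip more than 14 mm below the mouth, and pressed on the seal with 7 to 15 N, that is about 19 to 41 degrees past first touch (contact force between seal_c0 and elbow between 7 and 15 N and horizontal distance between elbow_tip and socket_mouth below 0.004 m and z of elbow_tip in the frame of socket_mouth below -0.014 m and angle between elbow_tip's own z axis and vertical below 0.1 rad and linear speed of elbow below 0.01 m/s).
It fails at once if the seal is crushed by overtightening (over 22 N) (contact force between seal_c0 and elbow above 22 N).
It fails at once if the elbow is forced against the fitting (over 60 N) (contact force between elbow and socket above 60 N).
It fails at once if the red-capped jar is moved by more than 30 mm (distance of jar_mid from where it was at the start of the episode above 0.03 m).
It fails at once if the steel nipple is moved by more than 30 mm (distance of nipple_mid from where it was at the start of the episode above 0.03 m).
It fails at once if the wrench is moved by more than 30 mm (distance of wrench_grip from where it was at the start of the episode above 0.03 m).
It also fails if it takes over 72 s, if anything falls off the work surface, if the arm or the gripper's body presses on something with over 40 N, if the wrist force passes 120 N, or if a joint passes its speed limit or range.

## Working session

There is one attempt and no reset: what is moved stays moved. The work goes in short steps, Python scripts to look and compute and a tool call to move; the robot and the scene stay as the last step left them, time stands still between calls to the robot, and variables do not carry over. Pictures are saved under pics/ and viewed, at most 10 in all, crops included, and the job is handed in when it is done.

Besides the shell and the picture viewer there is one more tool, called by a JSON object that holds its "fn" and its "kwargs", one argument or row to a line. carry_out: Moves the arm, as the interface text tells. Its arguments: {"type":"object","properties":{"plan":{"type":"array","items":{"type":"array","items":{"type":"array","items":{"type":"number"}}}},"squeeze":{"type":"number"}},"required":["plan"]}

```bash
mkdir -p pics; ls; python3 - <<'E'
from station import telemetry, optics, ctrl
import cv2,pickle
o=telemetry.get_obs();print(o)
for n in("scene","top"):
    c=optics.camera(n);pickle.dump(c,open(f"{n}0.pkl","wb"));cv2.imwrite(f"pics/{n}0.png",c["pixels"][...,::-1]);print(c["intrinsics"],c["origin"],c["rotation"])
E
```

```text
pics
{'time_s': 0.0, 'qpos': array([-1.18162332e+00,  3.00474792e-01,  1.52157792e+00,  1.68774889e-05,
        1.32073470e+00, -6.66225407e-02]), 'joint_vel': array([ 1.70732829e-04,  7.96443568e-04,  1.14824299e-03,  6.13570654e-05,
        8.29070600e-04, -9.78675481e-05]), 'tau': array([-7.69614617e-04, -5.31814742e+01, -3.52738738e+01,  7.06952135e-02,
        2.44734687e-02, -1.14033664e-04]), 'ee_pos': array([ 0.24197257, -0.49357463,  0.17788567]), 'eef_rot': array([-3.14040163e+00, -9.58504823e-05,  4.55791301e-01]), 'force': array([0.3479805 , 1.08018544, 1.19919917]), 'moment': array([0.01395618, 0.03598502, 0.03237287]), 'grip_force': 0.0, 'grip_width': 0.0937769075206881}
[[380.13338844   0.         274.96553849]
 [  0.         380.13338844 207.13803099]
 [  0.           0.           1.        ]] [ 0.98216876 -0.43099037  0.80633433] [-2.48433433  0.00998715  0.73626008]
[[503.55650744   0.         269.96642928]
 [  0.         503.55650744 208.40005727]
 [  0.           0.           1.        ]] [ 0.43567695 -0.00799538  1.06410788] [-2.9773004  -0.00314765 -1.55245648]
```

View pics/scene0.png

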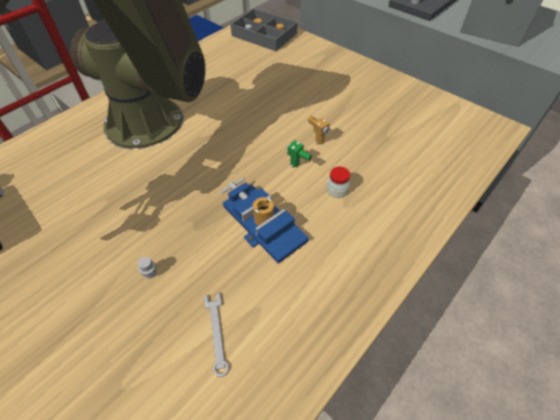

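View pics/top0.png

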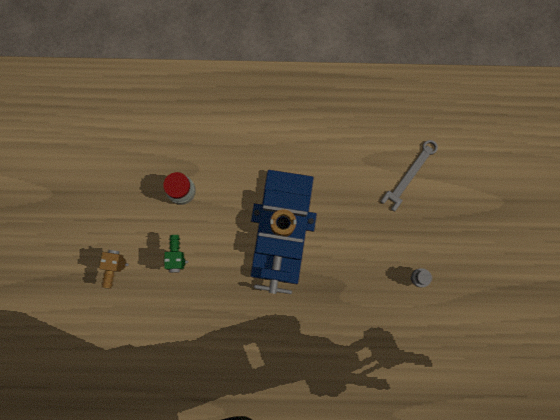

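The scene view shows the brass elbow at about (318,128), a green decoy at (298,153), and the fitting in the blue vise at (263,208). In the top view the elbow is at (109,262) with its tail pointing down the image, the decoy is at (174,258), and the fitting is at (284,222).

```bash
cat > h.py <<'E'
import numpy as np,cv2
from scipy.spatial.transform import Rotation as R
def ray(c,u,v):
    K=np.array(c["intrinsics"]);d=R.from_euler("xyz",c["rotation"]).as_matrix()@np.linalg.inv(K)@[u,v,1.]
    return np.array(c["origin"]),d
def at(c,u,v,z):
    o,d=ray(c,u,v);return o+d*(z-o[2])/d[2]
def px(c,p):
    q=R.from_euler("xyz",c["rotation"]).as_matrix().T@(np.array(p)-c["origin"]);q=np.array(c["intrinsics"])@q;return q[:2]/q[2]
def tri(c1,p1,c2,p2):
    (a,d),(b,e)=ray(c1,*p1),ray(c2,*p2);d/=np.linalg.norm(d);e/=np.linalg.norm(e)
    s=np.linalg.lstsq(np.c_[d,-e],b-a,rcond=None)[0];P,Q=a+s[0]*d,b+s[1]*e;return (P+Q)/2,np.linalg.norm(P-Q)
E
python3 - <<'E'
import pickle,cv2,numpy as np
from h import *
t=pickle.load(open("top0.pkl","rb"))
im=t["pixels"][...,::-1]
a=cv2.resize(im[235:300,70:140],None,fx=5.7,fy=5.7,interpolation=cv2.INTER_CUBIC)
b=cv2.resize(im[190:255,249:319],None,fx=5.7,fy=5.7,interpolation=cv2.INTER_CUBIC)
cv2.imwrite("pics/crop.png",np.hstack([a,b])*1)
hsv=cv2.cvtColor(im,cv2.COLOR_BGR2HSV)
for n,(x0,y0,x1,y1) in dict(elbow=(70,235,140,300),sock=(249,190,319,255)).items():
    h=hsv[y0:y1,x0:x1]; w=(h[...,1]<70)&(h[...,2]>120)
    k,l,s,cc=cv2.connectedComponentsWithStats(w.astype(np.uint8))
    for i in range(1,k): 
        if s[i,4]>1:print(n,"white",cc[i]+[x0,y0],s[i,4])
    m=(h[...,0]>8)&(h[...,0]<22)&(h[...,1]>150)&(h[...,2]>90)
    k,l,s,cc=cv2.connectedComponentsWithStats(m.astype(np.uint8));i=1+s[1:,4].argmax();print(n,cc[i]+[x0,y0],s[i]+[x0,y0,0,0,0])
print(at(t,109,262,.076),at(t,284,222,.079))
E
```

```text
elbow white [114.33333333 251.33333333] 3
elbow white [102.625 260.375] 8
elbow white [113.7 261.8] 10
elbow [108.7523511  267.02194357] [100 252  19  36 319]
sock white [271.57142857 221.28571429] 7
sock white [294.6 221.8] 5
sock [282.47524752 228.93069307] [271 222  24  12 101]
[0.48752418 0.30420282 0.076     ] [ 0.57233445 -0.03630208  0.079     ]
```

View pics/crop.png

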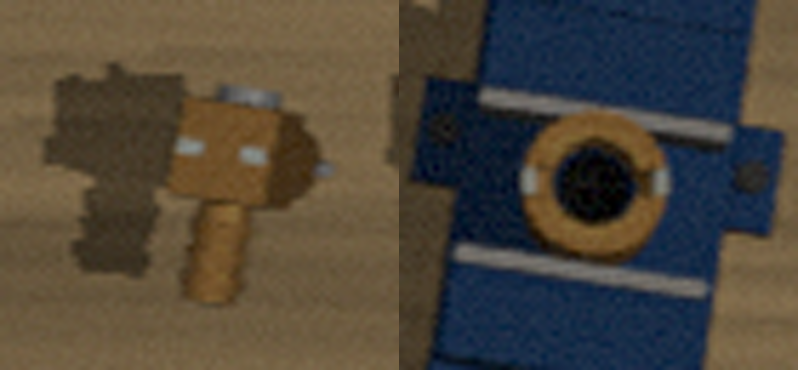

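Left crop: the elbow's top face is centred at about (108.4,261.2) in full-image pixels, with stripes at (102.6,260.4) and (113.7,261.8). Right crop: the fitting has white slot marks at (271.6,221.3) and (294.6,221.8).

```bash
python3 - <<'E'
import pickle
from h import *
t=pickle.load(open("top0.pkl","rb"));s=pickle.load(open("scene0.pkl","rb"))
e=at(t,108.4,261.2,.076);a,b=at(t,102.6,260.4,.076),at(t,113.7,261.8,.076)
d=b-a;print("elbow",e,"gripline yaw deg",np.degrees(np.arctan2(d[1],d[0])))
tl=at(t,70+212/5.7,235+298/5.7,.059);tl0=at(t,108.4,261.2,.076);print("tail",np.degrees(np.arctan2(*(tl-tl0)[[1,0]])))
a,b=at(t,271.6,221.3,.079),at(t,294.6,221.8,.079);d=b-a;print("sock",(a+b)/2,np.degrees(np.arctan2(d[1],d[0])))
a,b=at(t,249+483/5.7,190+95/5.7,.052),at(t,249+730/5.7,190+133/5.7,.052);d=b-a;print("jaw",np.degrees(np.arctan2(d[1],d[0])))
a,b=at(t,249+457/5.7,190+250/5.7,.052),at(t,249+705/5.7,190+290/5.7,.052);d=b-a;print("jaw",np.degrees(np.arctan2(d[1],d[0])))
im=s["pixels"][...,::-1]
print(px(s,e),px(s,(.5724,-.036,.079)))
cv2.imwrite("pics/scrop.png",np.hstack([cv2.resize(im[100:160,285:345],None,fx=6.6,fy=6.6,interpolation=cv2.INTER_CUBIC),cv2.resize(im[180:240,233:293],None,fx=6.6,fy=6.6,interpolation=cv2.INTER_CUBIC)]))
# IK-free: tool yaw of current pose
print(R.from_euler("xyz",[-3.1404,0,.4558]).as_matrix().round(3))
E
```

```text
elbow [0.48905707 0.30548313 0.076     ] gripline yaw deg -96.06174115343919
tail 175.28387207092482
sock [ 0.57319771 -0.03451249  0.079     ] -90.18105998007943
jaw -97.81274783825289
jaw -98.1634009903965
[321.57736889 122.15443425] [262.1481164  205.08939538]
[[ 0.898  0.44  -0.001]
 [ 0.44  -0.898  0.001]
 [-0.    -0.001 -1.   ]]
```

View pics/scrop.png

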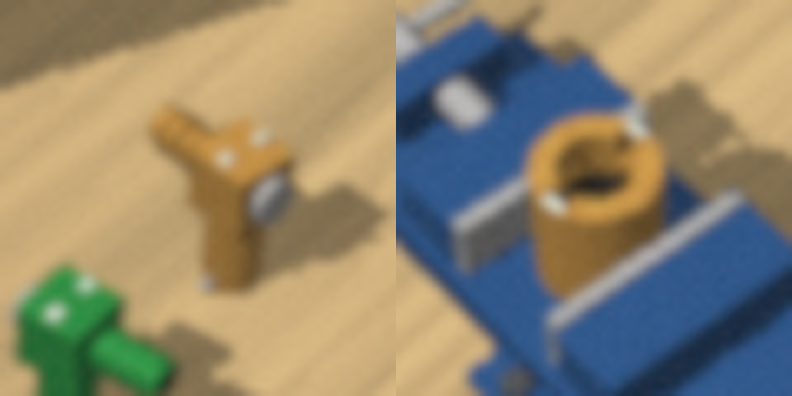

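The scene view agrees: the elbow stripes reproject within 1 px and the fitting marks within 1 px. Starting the move.

{"fn": "carry_out", "kwargs": {
  "plan": [
    [[26,-27.7,0,0,0,0,94],[26,-27.7,0,0,0,0,94],[26,-27.7,0,0,0,0,94],[26,-27.7,0,0,0,0,94],[26,-27.7,0,0,0,0,94],[26,-27.7,0,0,0,0,94],[26,-27.7,0,0,0,0,94],[26,-27.7,0,0,0,0,94],[26,-27.7,0,0,0,0,94],[26,-27.7,0,0,0,0,94],[26,-27.7,0,0,0,0,94],[26,-27.7,0,0,0,0,94],[26,-27.7,0,0,0,0,94],[26,-27.7,0,0,0,0,94],[26,-27.7,0,0,0,0,94],[26,-27.7,0,0,0,0,94],[26,-27.7,0,0,0,0,94],[26,-27.7,0,0,0,0,94],[26,-27.7,0,0,0,0,94],[26,-27.7,0,0,0,0,94]]
  ]
}}

```text
time_s: 1.77
ee_pos: [0.4651, 0.2345, 0.1781]
eef_rot: [3.142, 0.0, 0.456]
force: [-0.3, 0.3, -1.0]
grip_width: 0.0938
grip_force: 0.0
```

{"fn": "carry_out", "kwargs": {
  "plan": [
    [[26,-27.7,0,0,0,0,94],[26,-27.7,0,0,0,0,94],[0,0,0,0,0,-0.12,94],[0,0,0,0,0,-0.12,94],[0,0,0,0,0,-0.12,94],[0,0,0,0,0,-0.12,94],[0,0,0,0,0,-0.12,94],[0,0,0,0,0,-0.12,94],[0,0,0,0,0,-0.12,94],[0,0,0,0,0,-0.12,94],[0,0,0,0,0,-0.12,94],[0,0,0,0,0,-0.12,94],[0,0,0,0,0,-0.12,94],[0,0,0,0,0,-0.12,94],[0,0,0,0,0,-0.12,94],[0,0,0,0,0,-0.12,94],[0,0,0,0,0,-0.12,94],[0,0,0,0,0,-0.12,94],[0,0,0,0,0,-0.12,94],[0,0,0,0,0,-0.12,94]]
  ]
}}

```text
time_s: 3.43
ee_pos: [0.4873, 0.305, 0.1781]
eef_rot: [-3.141, -0.0, 2.622]
force: [0.4, 0.2, 0.0]
grip_width: 0.0939
grip_force: 0.0
```

{"fn": "carry_out", "kwargs": {
  "plan": [
    [[0,0,0,0,0,-0.12,94],[0,0,0,0,0,-0.12,94],[0,0,0,0,0,-0.12,94],[0,0,0,0,0,-0.06,94],[0,0,0,0,0,0,94],[0,0,0,0,0,0,94],[0,0,0,0,0,0,94]]
  ]
}}

```text
time_s: 4.02
ee_pos: [0.4874, 0.3051, 0.1783]
eef_rot: [-3.141, -0.0, 3.033]
force: [0.5, -0.3, 0.2]
grip_width: 0.0939
grip_force: 0.0
```

```bash
cat >> h.py <<'E'
def to(o,x,y,yaw,z=None):
    "shift in tool axes (mm) and z-turn (rad) to reach a world target"
    M=R.from_euler("xyz",o["eef_rot"]).as_matrix();p=o["ee_pos"]
    yn=np.arctan2(M[1,0],M[0,0]);d=(yaw-yn+np.pi)%(2*np.pi)-np.pi
    return (1000*M.T@(np.array([x,y,p[2] if z is None else z])-p)).round(2),"turn",round(-d,4)
E
python3 - <<'E'
from station import telemetry
from h import *
o=telemetry.get_obs();print(o["time_s"],o["ee_pos"],np.degrees(o["eef_rot"]),o["qpos"],o["force"])
print(to(o,.489,.3055,np.radians(173.94)))
E
```

```text
4.0167 [0.4874098  0.30509142 0.17828343] [-1.79990208e+02 -1.32471879e-02  1.73799292e+02] [ 4.95590086e-01  3.56114804e-01  1.44708334e+00 -9.65902290e-06
  1.33868187e+00 -9.66981266e-01] [ 0.50676371 -0.32154188  0.15049959]
(array([-1.54,  0.58, -0.  ]), 'turn', np.float64(-0.0025))
```

{"fn": "carry_out", "kwargs": {
  "plan": [
    [[-1.5,0.6,15,0,0,0,94],[0,0,15,0,0,0,94],[0,0,15,0,0,0,94],[0,0,15,0,0,0,94],[0,0,15,0,0,0,94],[0,0,15,0,0,0,94],[0,0,15,0,0,0,94],[0,0,15,0,0,0,94],[0,0,10,0,0,0,94],[0,0,7,0,0,0,94],[0,0,0,0,0,0,94],[0,0,0,0,0,0,94]]
  ]
}}

```text
time_s: 5.02
ee_pos: [0.4892, 0.3056, 0.0417]
eef_rot: [3.142, 0.0, 3.035]
force: [0.2, 0.2, 0.7]
grip_width: 0.0939
grip_force: 0.0
```

{"fn": "carry_out", "kwargs": {
  "plan": [
    [[0,0,0,0,0,0,50],[0,0,0,0,0,0,40],[0,0,0,0,0,0,30],[0,0,0,0,0,0,20],[0,0,0,0,0,0,20],[0,0,0,0,0,0,20],[0,0,0,0,0,0,20],[0,0,0,0,0,0,20],[0,0,0,0,0,0,20],[0,0,0,0,0,0,20],[0,0,0,0,0,0,20],[0,0,0,0,0,0,20]]
  ],
  "squeeze": 40
}}

```text
time_s: 6.02
ee_pos: [0.489, 0.3055, 0.0414]
eef_rot: [-3.141, -0.0, 3.036]
force: [-0.4, -0.8, -0.2]
grip_width: 0.0335
grip_force: 39.9
```

```bash
python3 - <<'E'
from station import telemetry
from h import *
o=telemetry.get_obs();print(o["time_s"],o["ee_pos"],np.degrees(o["eef_rot"]),o["force"],o["moment"],o["grip_width"],o["grip_force"])
E
```

```text
6.0167 [0.48898919 0.30552297 0.04143156] [-1.79994392e+02 -2.29075104e-03  1.73937873e+02] [-0.42441466 -0.77711851 -0.16287565] [-0.04287585 -0.08700992  0.05588575] 0.033544974628352 39.924100041389465
```

{"fn": "carry_out", "kwargs": {
  "plan": [
    [[0,0,-5,0,0,0,20],[0,0,-15,0,0,0,20],[0,0,-20,0,0,0,20],[0,0,-20,0,0,0,20],[0,0,-20,0,0,0,20],[0,0,-20,0,0,0,20],[0,0,-20,0,0,0,20],[0,0,-10,0,0,0,20],[0,0,0,0,0,0,20],[0,0,0,0,0,0,20]]
  ]
}}

```text
time_s: 6.85
ee_pos: [0.4888, 0.3055, 0.1709]
eef_rot: [-3.141, -0.0, 3.036]
force: [0.0, 0.1, -3.9]
grip_width: 0.0335
grip_force: 39.9
```

{"fn": "carry_out", "kwargs": {
  "plan": [
    [[-5,-13.7,0,0,0,0,20],[-10,-27.4,0,0,0,0,20],[-10,-27.4,0,0,0,0,20],[-10,-27.4,0,0,0,0,20],[-10,-27.4,0,0,0,0,20],[-10,-27.4,0,0,0,0,20],[-10,-27.4,0,0,0,0,20],[-10,-27.4,0,0,0,0,20],[-10,-27.4,0,0,0,0,20],[-10,-27.4,0,0,0,0,20],[-10,-27.4,0,0,0,0,20],[-10,-27.4,0,0,0,0,20],[-5,-13.7,0,0,0,0,20],[0,0,0,0,0,-0.05,20],[0,0,0,0,0,-0.053,20],[0,0,0,0,0,0,20],[0,0,0,0,0,0,20],[0,0,0,0,0,0,20]]
  ]
}}

```text
time_s: 8.35
ee_pos: [0.5733, -0.0339, 0.1709]
eef_rot: [3.141, -0.001, 3.137]
force: [-0.3, 0.5, -3.1]
grip_width: 0.0333
grip_force: 39.9
```

```bash
python3 - <<'E'
from station import telemetry,optics
from h import *
import pickle
o=telemetry.get_obs();print(o["time_s"],o["ee_pos"],np.degrees(o["eef_rot"]),o["force"],o["moment"],o["grip_width"],o["qpos"])
s=optics.camera("scene");pickle.dump([s,o],open("scene1.pkl","wb"));im=s["pixels"][...,::-1]
u=px(s,o["ee_pos"]).astype(int);print(u)
x0,y0=max(u[0]-45,0),max(u[1]-30,0);print(x0,y0)
cv2.imwrite("pics/s1.png",cv2.resize(im[y0:y0+90,x0:x0+90],None,fx=6.6,fy=6.6,interpolation=cv2.INTER_CUBIC))
s0=pickle.load(open("scene0.pkl","rb"))
a,b=at(s0,256.8,210.8,.079),at(s0,269.2,198.5,.079);print((a+b)/2,np.degrees(np.arctan2(*(a-b)[[1,0]])),np.linalg.norm(a-b))
E
```

```text
8.35 [ 0.57333466 -0.03392826  0.17091362] [ 1.79992755e+02 -5.11457115e-02  1.79755128e+02] [-0.33455882  0.4562639  -3.10290491] [ 0.05343885 -0.15155809 -0.00525918] 0.033292899421980805 [-1.22887269e-01  3.60649600e-01  1.45830537e+00  2.05581424e-05
  1.32353904e+00 -1.68941475e+00]
[261 179]
216 149
[ 0.57299343 -0.03334146  0.079     ] -85.76662229882506 0.04784266941651895
```

View pics/s1.png

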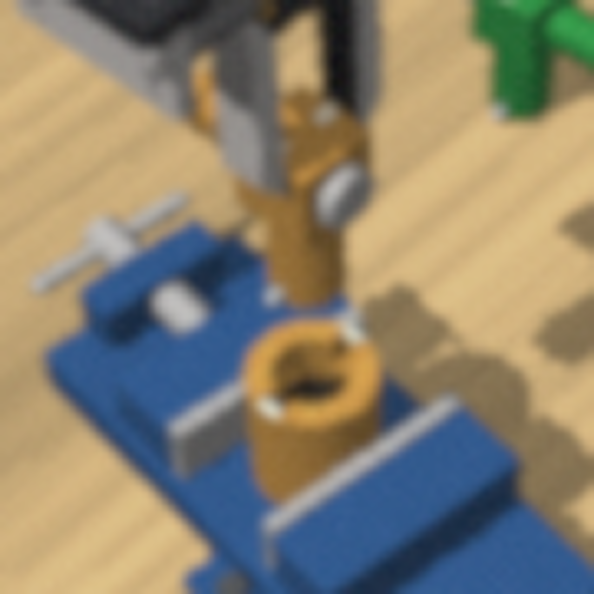

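The elbow hangs upright above the fitting, with the spigot's lower end at about (262,195) in full-image pixels. The slot marks are at about (257,211) and (269,198). I'll refine the marks to sub-pixel and check the spigot axis.

```bash
python3 - <<'E'
from h import *
import pickle
def cen(c,u,v,r=4):
    im=c["pixels"].astype(float);x0,y0=int(u)-r,int(v)-r
    p=im[y0:y0+2*r+1,x0:x0+2*r+1];w=p[...,2].copy()  # blue channel: brass is low, white high
    w=w/ (p.max(2)+1e-6)*p[...,2]*(p.min(2)>.62*p.max(2))
    Y,X=np.mgrid[y0:y0+2*r+1,x0:x0+2*r+1];return (w*X).sum()/w.sum(),(w*Y).sum()/w.sum(),int((w>0).sum())
t=pickle.load(open("top0.pkl","rb"));s0=pickle.load(open("scene0.pkl","rb"));s1,o=pickle.load(open("scene1.pkl","rb"))
for n,c,P in(("top",t,((271.6,221.3),(294.6,221.8))),("scene0",s0,((256.8,210.8),(269.2,198.5))),("scene1",s1,((256.8,210.8),(269.2,198.5)))):
    q=[cen(c,*p) for p in P];a,b=[at(c,*k[:2],.079) for k in q]
    d=a-b;d=d if d[1]<0 else -d
    print(n,np.round(q,2),((a+b)/2).round(4),np.degrees(np.arctan2(d[1],d[0])).round(1),np.linalg.norm(d).round(4))
    # bore dark centre
# spigot axis edges in scene1, rows near height z=.145
e=o["ee_pos"]
for z in(.14,.15):
    u,v=px(s1,[e[0],e[1],z]);row=s1["pixels"][int(round(v)),int(u)-14:int(u)+15].astype(int)
    print(z,u,v,int(u)-14,(row[:,2]).tolist(),row[:,0].tolist())
E
```

```text
top [[270.99 221.15  18.  ]
 [294.55 221.35  25.  ]] [ 0.5738 -0.0339  0.079 ] -89.4 0.0465
scene0 [[254.68 210.1   24.  ]
 [268.83 196.97  41.  ]] [ 0.5684 -0.0328  0.079 ] -87.6 0.0526
scene1 [[254.69 210.08  24.  ]
 [268.56 196.78  45.  ]] [ 0.5679 -0.0328  0.079 ] -86.6 0.0526
0.14 262.08921366625316 188.47511275451524 248 [74, 74, 86, 91, 92, 93, 98, 101, 90, 65, 59, 58, 54, 52, 50, 49, 46, 43, 42, 58, 98, 121, 127, 128, 127, 124, 120, 123, 125] [27, 28, 32, 35, 32, 34, 50, 80, 120, 143, 149, 148, 144, 141, 133, 127, 116, 108, 101, 117, 169, 203, 213, 212, 208, 203, 200, 203, 208]
0.15 261.9279201953893 185.6272841091346 247 [126, 112, 97, 89, 93, 95, 99, 102, 96, 78, 62, 55, 54, 55, 51, 48, 45, 44, 40, 39, 58, 100, 125, 132, 133, 131, 128, 126, 121] [46, 44, 43, 40, 42, 64, 102, 137, 154, 152, 151, 148, 146, 144, 135, 124, 111, 104, 100, 99, 119, 169, 208, 216, 217, 215, 213, 207, 202]
```

```bash
python3 - <<'E'
from h import *
import pickle
s0=pickle.load(open("scene0.pkl","rb"));s1,o=pickle.load(open("scene1.pkl","rb"));e=o["ee_pos"]
def edges(c,x,y,z,half):
    # subpixel edges on row through axis point, by largest gradient of red-blue (brass saturation)
    im=c["pixels"].astype(float);ch=cv2.GaussianBlur(im[...,0]-im[...,2],(1,5),0)/(im.max(2)+1)
    u,v=px(c,[x,y,z]);xs=np.arange(u-half*1.6,u+half*1.6,.1)
    l=cv2.remap(ch.astype(np.float32),xs.astype(np.float32)[None],np.full((1,len(xs)),v,np.float32),cv2.INTER_CUBIC)[0]
    g=np.gradient(cv2.GaussianBlur(l[None],(15,1),0)[0]);m=xs<u
    a=xs[m][g[m].argmax()];b=xs[~m][g[~m].argmin()];return u,a,b,(a+b)/2-u
for z in(.135,.14,.145,.15):print("spig",z,np.round(edges(s1,e[0],e[1],z,6.2),2))
for z in(.058,.062,.066,.07):print("sock",z,np.round(edges(s0,.5732,-.0345,z,10.8),2),np.round(edges(s1,.5732,-.0345,z,10.8),2))
print(px(s1,[.5732,-.0345,.079])-px(s1,[e[0],e[1],.079]))
E
```

```text
spig 0.135 [262.17 255.95 267.15  -0.62]
spig 0.14 [262.09 255.77 267.07  -0.67]
spig 0.145 [262.01 254.99 266.89  -1.07]
spig 0.15 [261.93 252.71 266.91  -2.12]
sock 0.058 [263.11 252.33 273.23  -0.33] [263.11 252.33 273.23  -0.33]
sock 0.062 [ 2.6306e+02  2.5238e+02  2.7338e+02 -1.8000e-01] [ 2.6306e+02  2.5238e+02  2.7338e+02 -1.8000e-01]
sock 0.066 [2.6300e+02 2.5242e+02 2.7362e+02 2.0000e-02] [ 2.6300e+02  2.5232e+02  2.7352e+02 -8.0000e-02]
sock 0.07 [ 2.6294e+02  2.5206e+02  2.7356e+02 -1.3000e-01] [ 2.6294e+02  2.5206e+02  2.7356e+02 -1.3000e-01]
[-0.20171531  0.10931282]
```

{"fn": "carry_out", "kwargs": {
  "plan": [
    [[-0.9,-0.6,10,0,0,-0.03,20],[0,0,10,0,0,0,20],[0,0,10,0,0,0,20],[0,0,10,0,0,0,20],[0,0,3,0,0,0,20],[0,0,0,0,0,0,20],[0,0,0,0,0,0,20]]
  ]
}}

```text
time_s: 8.98
ee_pos: [0.5746, -0.0347, 0.1285]
eef_rot: [-3.142, -0.0, -3.115]
force: [0.5, -0.2, -4.0]
grip_width: 0.0335
grip_force: 39.9
```

```bash
python3 - <<'E'
from station import telemetry,optics
from h import *
import pickle
o=telemetry.get_obs();print(o["time_s"],o["ee_pos"],np.degrees(o["eef_rot"]),o["force"],o["moment"])
s=optics.camera("scene");t=optics.camera("top");pickle.dump([s,t,o],open("s2.pkl","wb"))
f=lambda c,x0,y0,n,k:cv2.resize(c["pixels"][y0:y0+n,x0:x0+n,::-1],None,fx=k,fy=k,interpolation=cv2.INTER_CUBIC)
cv2.imwrite("pics/s2.png",np.hstack([f(s,237,165,50,8),f(t,249,190,66,400/66)[:400,:400]]))
E
```

```text
8.9833 [ 0.57456343 -0.03468325  0.12848853] [-1.79998511e+02 -6.39925856e-03 -1.78457177e+02] [ 0.53022607 -0.2239673  -4.02285728] [ 0.11073936 -0.14349792 -0.00984161]
```

View pics/s2.png

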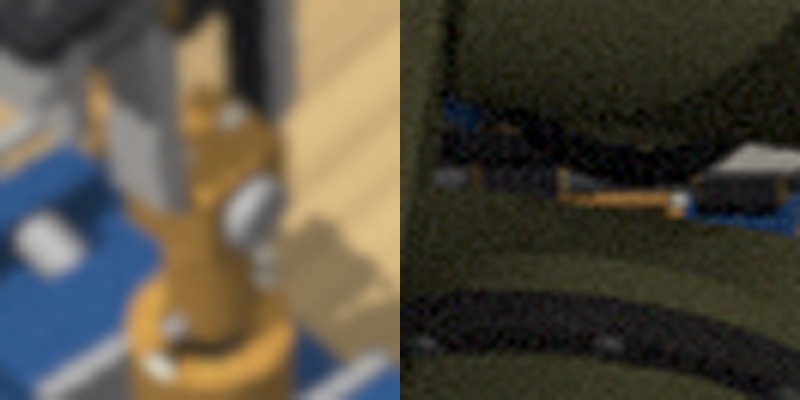

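Close view: the lug end is at (259.0,205.6), right above the slot mark at (257.0,210.9). The spigot's axis lines up with the fitting's silhouette to within about 0.2 px. The top view is blocked by the arm.

```bash
python3 - <<'E'
from h import *
import pickle
s,t,o=pickle.load(open("s2.pkl","rb"));e=o["ee_pos"];tz=e[2]-.0414
M=R.from_euler("xyz",o["eef_rot"]).as_matrix();yt=M[:,1]
if yt[1]>0:yt=-yt
print("lug pred",px(s,np.array([e[0],e[1],tz+.006])+yt*.0195),"obs 259.0 205.6")
for a in(-93,-90,-88,-86,-84):
  d=np.array([np.cos(np.radians(a)),np.sin(np.radians(a)),0]);c=np.array([e[0],e[1],.079])
  print(a,px(s,c+d*.0225),px(s,c-d*.0225),px(s,c))
E
```

```text
lug pred [257.4978669  206.53679961] obs 259.0 205.6
-93 [256.40074954 210.48516604] [269.7973247  200.09859216] [263.16845606 205.23805751]
-90 [256.74529777 210.7531344 ] [269.45297741 199.8420176 ] [263.16845606 205.23805751]
-88 [256.9851567  210.92349146] [269.21409206 199.67920257] [263.16845606 205.23805751]
-86 [257.2328027  211.08695787] [268.96808632 199.5231922 ] [263.16845606 205.23805751]
-84 [257.48793131 211.2433205 ] [268.71525664 199.37416329] [263.16845606 205.23805751]
```

{"fn": "carry_out", "kwargs": {
  "plan": [
    [[0,0,2,0,0,0,20],[0,0,2,0,0,0,20],[0,0,2,0,0,0,20],[0,0,1,0,0,0,20],[0,0,1,0,0,0,20],[0,0,1,0,0,0,20],[0,0,0,0,0,0,20],[0,0,0,0,0,0,20]]
  ]
}}

```text
time_s: 9.75
ee_pos: [0.5745, -0.0347, 0.1194]
eef_rot: [3.142, 0.0, -3.114]
force: [0.2, 0.2, -3.8]
grip_width: 0.0335
grip_force: 39.9
```

{"fn": "carry_out", "kwargs": {
  "plan": [
    [[0,0,0.5,0,0,0,20],[0,0,0.5,0,0,0,20],[0,0,0.5,0,0,0,20],[0,0,0,0,0,0,20]]
  ]
}}

```text
time_s: 10.08
ee_pos: [0.5745, -0.0347, 0.1178]
eef_rot: [3.142, -0.0, -3.114]
force: [-0.1, -0.1, -3.5]
grip_width: 0.0335
grip_force: 39.9
```

{"fn": "carry_out", "kwargs": {
  "plan": [
    [[0,0,0.5,0,0,0,20],[0,0,0.5,0,0,0,20],[0,0,0.5,0,0,0,20],[0,0,0,0,0,0,20]]
  ]
}}

```text
time_s: 10.42
ee_pos: [0.5744, -0.0347, 0.1163]
eef_rot: [3.142, -0.0, -3.114]
force: [-0.2, 0.1, -2.9]
grip_width: 0.033
grip_force: 39.9
```

{"fn": "carry_out", "kwargs": {
  "plan": [
    [[0,0,0.5,0,0,0,20],[0,0,0.5,0,0,0,20],[0,0,0.5,0,0,0,20],[0,0,0,0,0,0,20]]
  ]
}}

```text
time_s: 10.75
ee_pos: [0.5745, -0.0347, 0.1148]
eef_rot: [-3.142, -0.0, -3.114]
force: [-0.6, 0.2, -3.4]
grip_width: 0.0332
grip_force: 39.9
```

{"fn": "carry_out", "kwargs": {
  "plan": [
    [[0,0,1,0,0,0,20],[0,0,1,0,0,0,20],[0,0,1,0,0,0,20],[0,0,1,0,0,0,20],[0,0,0,0,0,0,20]]
  ]
}}

```text
time_s: 11.17
ee_pos: [0.5744, -0.0347, 0.1106]
eef_rot: [3.142, -0.001, -3.114]
force: [-1.5, 0.0, -2.4]
grip_width: 0.0337
grip_force: 39.9
```

{"fn": "carry_out", "kwargs": {
  "plan": [
    [[0,0,1,0,0,0,20],[0,0,1,0,0,0,20],[0,0,1,0,0,0,20],[0,0,1,0,0,0,20],[0,0,0,0,0,0,20]]
  ]
}}

```text
time_s: 11.58
ee_pos: [0.5744, -0.0347, 0.1066]
eef_rot: [3.141, -0.0, -3.114]
force: [-1.6, 0.6, -3.3]
grip_width: 0.0335
grip_force: 39.9
```

{"fn": "carry_out", "kwargs": {
  "plan": [
    [[0,0,0.4,0,0,0,20],[0,0,0.4,0,0,0,20],[0,0,0,0,0,0,20]]
  ]
}}

```text
time_s: 11.83
ee_pos: [0.5745, -0.0347, 0.1061]
eef_rot: [-3.142, -0.0, -3.114]
force: [-1.3, -0.1, -3.4]
grip_width: 0.0334
grip_force: 39.9
```

{"fn": "carry_out", "kwargs": {
  "plan": [
    [[0,0,0.4,0,0,0,20],[0,0,0.4,0,0,0,20],[0,0,0,0,0,0,20]]
  ]
}}

```text
time_s: 12.08
ee_pos: [0.5745, -0.0347, 0.1053]
eef_rot: [3.142, -0.0, -3.114]
force: [-0.6, 0.2, -3.0]
grip_width: 0.0333
grip_force: 39.9
```

{"fn": "carry_out", "kwargs": {
  "plan": [
    [[0,0,0.3,0,0,0,20],[0,0,0,0,0,0,20]]
  ]
}}

```text
time_s: 12.25
ee_pos: [0.5745, -0.0347, 0.105]
eef_rot: [-3.142, -0.0, -3.114]
force: [-1.3, 0.5, -2.5]
grip_width: 0.0335
grip_force: 39.9
```

{"fn": "carry_out", "kwargs": {
  "plan": [
    [[0,0,0.3,0,0,0,20],[0,0,0,0,0,0,20]]
  ]
}}

```text
time_s: 12.42
ee_pos: [0.5746, -0.0347, 0.1048]
eef_rot: [-3.142, 0.0, -3.114]
force: [-1.7, -0.1, -2.1]
grip_width: 0.0332
grip_force: 39.9
```

{"fn": "carry_out", "kwargs": {
  "plan": [
    [[0,0,0.4,0,0,0,20],[0,0,0,0,0,0,20],[0,0,0,0,0,0,20]]
  ]
}}

```text
time_s: 12.67
ee_pos: [0.5746, -0.0347, 0.1046]
eef_rot: [-3.142, 0.0, -3.114]
force: [-1.4, 0.5, 0.7]
grip_width: 0.0333
grip_force: 39.9
```

{"fn": "carry_out", "kwargs": {
  "plan": [
    [[0,0,0.4,0,0,0,20],[0,0,0,0,0,0,20],[0,0,0,0,0,0,20]]
  ]
}}

```text
time_s: 12.92
ee_pos: [0.5747, -0.0347, 0.1043]
eef_rot: [-3.141, 0.001, -3.114]
force: [-0.9, 0.2, 5.3]
grip_width: 0.0335
grip_force: 39.9
```

{"fn": "carry_out", "kwargs": {
  "plan": [
    [[0,0,-1.6,0,0,0,20],[0,0,0,0,0,0.05,20],[0,0,0,0,0,0.05,20],[0,0,0,0,0,0.05,20],[0,0,0,0,0,0.05,20],[0,0,0,0,0,0.05,20],[0,0,0,0,0,0,20],[0,0,0,0,0,0,20]]
  ]
}}

```text
time_s: 13.58
ee_pos: [0.5744, -0.0346, 0.1052]
eef_rot: [-3.142, -0.001, 2.92]
force: [-0.2, -0.3, -3.7]
grip_width: 0.0333
grip_force: 39.9
```

```bash
cat > m.py <<'E'
from station import telemetry,optics
from h import *
def avg(n=6):
    F=[];P=[]
    for i in range(n):
        optics.camera("scene");o=telemetry.get_obs();F.append(np.r_[o["force"],o["moment"]]);P.append(np.r_[o["ee_pos"]*1000,o["eef_rot"][2]])
    yaw=np.unwrap([p[3] for p in P]).mean();th=(np.pi-yaw)%(2*np.pi)
    print("t",round(o["time_s"],2),"F",np.mean(F,0).round(2),"P",np.mean(P,0)[:3].round(2),"yaw",round(np.degrees(yaw),2),"grip",round(o["grip_force"],1),"q6",round(o["qpos"][5],2))
avg()
E
python3 m.py
```

```text
t 13.88 F [ 0.2   0.1  -3.09  0.05 -0.14 -0.03] P [574.46 -34.67 105.4 ] yaw 167.3 grip 39.9 q6 -1.47
```

{"fn": "carry_out", "kwargs": {
  "plan": [
    [[0,0,0,0,0,0.05,20],[0,0,0,0,0,0.05,20],[0,0,0.35,0,0,0.05,20],[0,0,0.35,0,0,0.05,20],[0,0,0,0,0,0,20],[0,0,0,0,0,0,20]]
  ]
}}

```text
time_s: 14.38
ee_pos: [0.5745, -0.0347, 0.1049]
eef_rot: [-3.142, 0.0, 2.721]
force: [0.4, 0.2, -3.1]
grip_width: 0.0335
grip_force: 39.9
```

```bash
python3 m.py
```

```text
t 14.68 F [-0.12 -0.09 -3.2   0.02 -0.12  0.  ] P [574.52 -34.67 104.86] yaw 155.85 grip 39.9 q6 -1.27
```

{"fn": "carry_out", "kwargs": {
  "plan": [
    [[0,0,0.35,0,0,0.05,20],[0,0,0.35,0,0,0.05,20],[0,0,0.35,0,0,0.05,20],[0,0,0,0,0,0,20],[0,0,0,0,0,0,20]]
  ]
}}

```text
time_s: 15.1
ee_pos: [0.5745, -0.0347, 0.1038]
eef_rot: [-3.142, -0.0, 2.571]
force: [0.0, 0.5, -2.5]
grip_width: 0.0332
grip_force: 39.9
```

```bash
python3 m.py
```

```text
t 15.4 F [ 0.24 -0.09 -3.37  0.04 -0.16 -0.01] P [574.53 -34.67 103.83] yaw 147.25 grip 39.9 q6 -1.12
```

{"fn": "carry_out", "kwargs": {
  "plan": [
    [[0,0,0.35,0,0,0.05,20],[0,0,0.35,0,0,0.05,20],[0,0,0.35,0,0,0.05,20],[0,0,0,0,0,0,20],[0,0,0,0,0,0,20]]
  ]
}}

```text
time_s: 15.82
ee_pos: [0.5745, -0.0347, 0.1028]
eef_rot: [3.142, -0.0, 2.421]
force: [-0.2, 0.2, -3.6]
grip_width: 0.0333
grip_force: 39.9
```

```bash
python3 m.py
```

```text
t 16.12 F [-0.    0.24 -3.41  0.03 -0.14 -0.  ] P [574.53 -34.67 102.78] yaw 138.66 grip 39.9 q6 -0.97
```

{"fn": "carry_out", "kwargs": {
  "plan": [
    [[0,0,0.35,0,0,0.05,20],[0,0,0.35,0,0,0.05,20],[0,0,0.35,0,0,0.05,20],[0,0,0,0,0,0,20],[0,0,0,0,0,0,20]]
  ]
}}

```text
time_s: 16.53
ee_pos: [0.5745, -0.0347, 0.1017]
eef_rot: [-3.142, -0.0, 2.271]
force: [-0.1, 0.0, -3.5]
grip_width: 0.0333
grip_force: 39.9
```

```bash
python3 m.py
```

```text
t 16.83 F [ 0.06 -0.39 -3.64  0.   -0.14 -0.02] P [574.53 -34.67 101.73] yaw 130.07 grip 39.9 q6 -0.82
```

{"fn": "carry_out", "kwargs": {
  "plan": [
    [[0,0,0.35,0,0,0.05,20],[0,0,0.35,0,0,0.05,20],[0,0,0,0,0,0,20],[0,0,0,0,0,0,20]]
  ]
}}

```text
time_s: 17.17
ee_pos: [0.5745, -0.0347, 0.1011]
eef_rot: [3.142, 0.0, 2.171]
force: [-0.8, -0.4, -2.7]
grip_width: 0.0334
grip_force: 39.9
```

```bash
python3 m.py
```

```text
t 17.47 F [ 0.09  0.   -3.34  0.   -0.1   0.02] P [574.52 -34.67 101.03] yaw 124.34 grip 39.9 q6 -0.72
```

{"fn": "carry_out", "kwargs": {
  "plan": [
    [[0,0,0.35,0,0,0.05,20],[0,0,0.35,0,0,0.05,20],[0,0,0.35,0,0,0.05,20],[0,0,0,0,0,0,20],[0,0,0,0,0,0,20]]
  ]
}}

```text
time_s: 17.88
ee_pos: [0.5746, -0.0347, 0.1001]
eef_rot: [3.141, 0.0, 2.021]
force: [-0.7, -0.6, -0.7]
grip_width: 0.0333
grip_force: 39.9
```

```bash
python3 m.py
```

```text
t 18.18 F [-0.68  0.1  -0.05  0.02  0.08  0.01] P [574.56 -34.7  100.09] yaw 115.74 grip 39.9 q6 -0.57
```

{"fn": "carry_out", "kwargs": {
  "plan": [
    [[0,0,0.35,0,0,0.05,20],[0,0,0.35,0,0,0.05,20],[0,0,0.35,0,0,0.05,20],[0,0,0,0,0,0,20],[0,0,0,0,0,0,20]]
  ]
}}

```text
time_s: 18.6
ee_pos: [0.5745, -0.0348, 0.0991]
eef_rot: [3.142, 0.0, 1.871]
force: [-1.5, -2.1, 2.4]
grip_width: 0.0335
grip_force: 39.9
```

```bash
python3 m.py
```

```text
t 18.9 F [-1.91 -0.97  2.47 -0.2   0.39 -0.02] P [574.54 -34.75  99.05] yaw 107.15 grip 40.0 q6 -0.42
```

The push starts at TCP z of about 101.05 mm, with a slope close to the seal's 3 N/mm. I'll turn on to 30° past first touch, then feel for the roof.

{"fn": "carry_out", "kwargs": {
  "plan": [
    [[0,0,0.35,0,0,0.05,20],[0,0,0.35,0,0,0.05,20],[0,0,0.35,0,0,0.05,20],[0,0,0,0,0,0,20],[0,0,0,0,0,0,20]]
  ]
}}

```text
time_s: 19.32
ee_pos: [0.5745, -0.0348, 0.098]
eef_rot: [3.141, 0.0, 1.721]
force: [-3.6, -1.6, 4.7]
grip_width: 0.0339
grip_force: 40.0
```

```bash
python3 m.py
```

```text
t 19.62 F [-3.23 -1.44  5.68 -0.36  0.68 -0.02] P [574.54 -34.76  98.04] yaw 98.59 grip 40.0 q6 -0.27
```

{"fn": "carry_out", "kwargs": {
  "plan": [
    [[0,0,0.35,0,0,0.05,20],[0,0,0.35,0,0,0.05,20],[0,0,0.35,0,0,0.05,20],[0,0,0.15,0,0,0.025,20],[0,0,0,0,0,0,20],[0,0,0,0,0,0,20]]
  ]
}}

```text
time_s: 20.12
ee_pos: [0.5745, -0.0348, 0.097]
eef_rot: [3.141, 0.0, 1.545]
force: [-4.6, -1.6, 6.8]
grip_width: 0.0331
grip_force: 40.0
```

```bash
python3 m.py
```

```text
t 20.42 F [-4.1  -1.71  7.   -0.42  0.88  0.05] P [574.55 -34.81  97.  ] yaw 88.56 grip 40.0 q6 -0.1
```

{"fn": "carry_out", "kwargs": {
  "plan": [
    [[0,0,-0.4,0,0,0,20],[0,0,0,0,0,0,20],[0,0,0,0,0,0,20]]
  ]
}}

```text
time_s: 20.67
ee_pos: [0.5745, -0.0348, 0.0971]
eef_rot: [-3.142, 0.0, 1.545]
force: [-3.4, -2.5, 5.4]
grip_width: 0.0335
grip_force: 39.9
```

```bash
python3 m.py
```

```text
t 20.97 F [-3.5  -1.82  5.16 -0.47  0.75  0.04] P [574.51 -34.75  97.13] yaw 88.49 grip 40.0 q6 -0.1
```

{"fn": "carry_out", "kwargs": {
  "plan": [
    [[0,0,-0.4,0,0,0,20],[0,0,0,0,0,0,20],[0,0,0,0,0,0,20]]
  ]
}}

```text
time_s: 21.22
ee_pos: [0.5744, -0.0347, 0.0973]
eef_rot: [-3.141, 0.0, 1.544]
force: [-2.3, -2.1, 2.3]
grip_width: 0.0336
grip_force: 39.9
```

```bash
python3 m.py
```

```text
t 21.52 F [-2.5  -2.04  1.08 -0.49  0.46  0.05] P [574.45 -34.68  97.29] yaw 88.46 grip 39.9 q6 -0.1
```

The roof is felt at z of about 97.15, which puts the seal load near 11–12 N. Releasing.

{"fn": "carry_out", "kwargs": {
  "plan": [
    [[0,0,0,0,0,0,36],[0,0,0,0,0,0,40],[0,0,0,0,0,0,50],[0,0,0,0,0,0,60],[0,0,0,0,0,0,70],[0,0,0,0,0,0,70],[0,0,0,0,0,0,70],[0,0,0,0,0,0,70]]
  ]
}}

```text
time_s: 22.18
ee_pos: [0.5745, -0.0346, 0.0975]
eef_rot: [3.142, -0.0, 1.544]
force: [-0.2, 0.4, 0.2]
grip_width: 0.0702
grip_force: 0.0
```

{"fn": "carry_out", "kwargs": {
  "plan": [
    [[0,0,-5,0,0,0,70],[0,0,-15,0,0,0,70],[0,0,-20,0,0,0,70],[0,0,-20,0,0,0,70],[0,0,-20,0,0,0,70],[0,0,-20,0,0,0,70],[0,0,-10,0,0,0,70],[0,0,0,0,0,0,70],[0,0,0,0,0,0,70]]
  ]
}}

```text
time_s: 22.93
ee_pos: [0.5744, -0.0347, 0.207]
eef_rot: [-3.142, 0.0, 1.544]
force: [0.8, -0.4, 0.0]
grip_width: 0.0701
grip_force: 0.0
```

```bash
python3 m.py; python3 - <<'E'
from station import optics
import cv2,numpy as np
s=optics.camera("scene")
cv2.imwrite("pics/s3.png",cv2.resize(s["pixels"][165:235,228:298,::-1],None,fx=8,fy=8,interpolation=cv2.INTER_CUBIC))
E
```

```text
t 23.23 F [-0.12 -0.06 -0.46 -0.04 -0.06  0.01] P [574.15 -34.63 206.28] yaw 88.45 grip 0.0 q6 -0.1
```

View pics/s3.png

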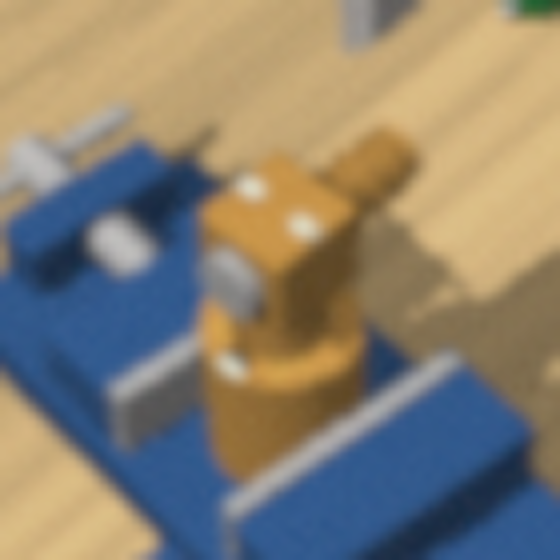

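The elbow stands upright in the fitting with its tail pointing to +y, and the stripes are at (259.4,188.3) and (266.0,193.4). A quick check that the angle held, then I'll hand in.

```bash
python3 - <<'E'
from station import optics,ctrl
from h import *
s=optics.camera("scene");a,b=at(s,259.4,188.3,.132),at(s,266,193.4,.132);d=b-a
ang=np.degrees(np.arctan2(d[1],d[0]));print((a+b)/2,ang,"expected about -1.5")
if abs(ang+1.5)<10: print(ctrl.hand_in())
E
```

```text
[ 0.57439005 -0.03347277  0.132     ] -2.749532389541209 expected about -1.5
the job is handed in; nothing more can be done
None
```

I screwed the brass elbow into the fitting about 30° past first seal touch, released it and handed the job in; I estimate 11–12 N on the seal from where the thread stopped it. The last picture showed it upright and at the right angle, but I have not seen the judge's verdict.

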